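Weigh the carved stone ring

ROBOT

A 6-joint arm with a two-finger parallel gripper is mounted at the origin on the work surface. World frame = base frame: x ahead of the robot, y to its left, z up, the work surface at z = 0. Lengths are in m, angles in rad, forces in N, time in s.
With the tool pointing down it reaches from about 0.3 to 0.85 m from the base axis. Payload 4.2 kg.
Tool frame: the origin (TCP) lies on the mounting face of the last link; the fingertips stand 191 mm ahead of it and the grasp point (between the pads) lies 172 mm ahead of it; z points along the fingers, y is the line along which they close (so a half turn about z gives the same grasp; the last joint's range is limited). The gripper opens to 91 mm and grips with 3 to 60 N. Pads are 32 mm wide; open, the fingers measure 118 mm over their backs; the gripper's body (76 mm by 178 mm) begins 60 mm behind the grasp point.
Start: joints at [-1.209, 0.32, 1.565, -0, 1.257, -0.02], TCP at [0.214, -0.534, 0.405] pointing down, gripper open.
Joint ranges: [-3.11, 3.11], [-0.84, 2.01], [0.21, 2.61], [-1.34, 4.49], [0.05, 2.63], [-2.56, 2.56]. Speed limits (rad/s): [2.57, 2.57, 3.14, 3.14, 3.14, 3.14].

INTERFACE

Orientations are given as a unit quaternion [x, y, z, w].
In Python, from station import get_obs, cams, ctrl gives the robot as it stands.
- The arm moves only by the tool carry_out, never from a script. Its argument "moves" is a list of rows, each a list of 3 entries, a list of its own where there are three numbers: the shift along the tool's x, y, z scaled (see below), then the turn, a rotation vector about the tool's x, y, z scaled (see below), then the opening, from 0 (shut) to 1 (fully open). In form: [[[x, y, z], [rx, ry, rz], gripper], ...]. A call has 1 to 12 rows; each row shifts and turns the commanded pose from where the row before left it, along the tool's axes as they then stand; what a row does not reach is not made up. The controller multiplies each number of a shift by 4 cm and each number of a turn by 5 degrees. A row lasts 1/12 s, in which the tool goes at most 41.7 mm and 7.16 degrees, less where a joint would pass 70% of its speed; a pose out of reach is approached as far as the arm can. A call with a number of a shift or a turn outside -1 to 1 is refused whole. A call with a gripper value outside its range is refused whole. The fingers move at their own pace and stop on an object; "force" is the grip in N (left out, the last holds). Time passes only in rows, so rows that do not move let the fingers close. It gives the time, the measured TCP pose, the force, the opening and the grip force at its end, in the units of the state.
- get_obs(): the state, without advancing time (a new reading comes with each control period).
- cams.camera(name): name is "scene" or "side" or "wrist"; returns the picture (480x640x3 uint8, red, green, blue); there is no depth.
- cams.camera_params(name): a dict with "K" (3x3 intrinsics, pixels), "dist_coeffs" ([k1, k2, p1, p2, k3] as OpenCV has them; the pictures are not rectified), "R" (3x3) and "t" (3): a world point X has camera coordinates R X + t; the wrist camera has in their place "hand_eye" (4x4, takes a point from camera to tool coordinates, whose origin is the TCP and whose axes are the flange's). Camera axes: x right, y down, z forward; pixel columns grow to the right and rows downward; lengths in m; the calibration is good to about 2 mm. A picture is of the moment at which its call begins: read the wrist's pose just before it. camera_params takes no time and is no camera call.
- ctrl.close_job(): hands the job in; it is judged then, once.
The state is a dict: "t": time; "joint_pos": joint angles; "qd": joint speeds; "joint_torque": joint torques, N m; "eef_pos": TCP position; "tcp_rot": TCP orientation; "contact_force": force on the tool from outside, world axes, zero at the start; "torque": the same for the moment, N m; "grip_width": finger opening in m; "gripper_force": force on a finger pad.
Only numpy, scipy, OpenCV 4.12 (cv2) and the standard library are available. Lean on these libraries where they do the work, as an engineer would, in place of code of your own. Each camera call takes 0.05 s, during which the arm holds its last target. There are 200 camera calls.

TASK

Weigh the round stone ring: pick it from among the other stones, set it down flat on the steel weighing plate of the bench scale without dropping it, and let go. Then press the wide oblong key on the front of the scale with the fingertips, slowly and firmly: it hardly moves, so press until you feel about 10 N, keep that for half a second and release, never exceeding 40 N. Do not press the three small round keys, and leave the ring standing on the plate.

Things in the scene. Friction and masses are not known exactly. Their poses are not given: they have to be found in the camera images.
- ring: Round ring of grey stone, flat on the bench: outer diameter 52 mm, 26 mm hole through it, 40 mm high, about 0.17 kg. Origin at its centre at mid-height (20 mm above its underside), z along the hole. Two loose bystanders of the same stone and height stand at least 110 mm off, centre to centre: a solid round plug (52 mm, no hole) and a square block (50 mm) with a square hollow.
- scale: Grey bench scale, fixed, 290 mm (x) by 280 mm (y). Origin: centre of its underside, on the bench; x points from the keys to the plate, away from the robot (yaw within 0.25 rad), z up. Rigid level steel weighing plate 190 x 190 mm, centred at x +50, y 0 mm, top at z 70 mm. In front of it a black-covered deck (x -145 to -50 mm, z 45 mm) with the keys and a small display.
- key: Wide oblong grey key, 32 mm (x) by 52 mm (y), level, at the robot's right-hand end of the row of keys. Origin: centre of its top, 4 mm above the deck, at (-110, -75, 49) mm in the scale's frame, same axes. Sprung: gives from 2 N, stops rigidly after 1.5 mm at 8 N. It registers when fingers push it with 6 N or more for 0.15 s; over 40 N damages it.
- other_keys: Three small round grey keys, 22 mm across, rigid, in the same row and as high as the oblong key; not to be pressed. Origin: top centre of the middle one, at (-110, 60, 49) mm in the scale's frame; the others lie 45 mm to either side along y. The nearest is 90 mm from the oblong key, centre to centre.
Mind the look-alikes: they are no part of the job. Leave any blue or red look-alike of the ring alone.

How it is judged:
On the way, in this order (a step that is already met when the one before it is completed fails the run):
1. the ring stands flat on the weighing plate, released (x of ring in the frame of scale between -0.03 and 0.13 m and y of ring in the frame of scale between -0.08 and 0.08 m and z of ring in the frame of scale between 0.084 and 0.096 m and angle between the z axis of ring and the z axis of scale, either way round below 0.15 rad and contact force between the fingers and ring below 0.1 N), for 0.2 s.
2. the oblong key is pressed with the fingers at 6 N or more for 0.15 s (contact force between the fingers and key above 6 N), for 0.15 s.
At the end, for the whole second after the job is handed in: The ring stands flat (within 0.15 rad) and at rest on the weighing plate, its centre within 80 mm of the plate's centre along each of the plate's sides and its underside within 6 mm of the plate's top; nothing touches any key (x of ring in the frame of scale between -0.03 and 0.13 m and y of ring in the frame of scale between -0.08 and 0.08 m and z of ring in the frame of scale between 0.084 and 0.096 m and angle between the z axis of ring and the z axis of scale, either way round below 0.15 rad and linear speed of ring below 0.02 m/s and contact force between anything else and key below 0.5 N and contact force between anything else and other_keys below 0.5 N).
It fails at once if the oblong key is pushed with more than 40 N (contact force between anything else and key above 40 N).
It fails at once if one of the small round keys is pressed (more than 3 N) (contact force between anything else and other_keys above 3 N).
It fails at once if the ring is dropped: it falls freely while more than 30 mm above the plate's height (height (world z) of ring above 0.12 m and contact force between the fingers and ring below 0.1 N and linear speed of ring above 0.3 m/s).
It also fails if it takes over 45 s, if anything falls off the work surface, if the arm or the gripper's body presses on something with over 40 N, if the wrist force passes 120 N, or if a joint passes its speed limit or range.

## Working session

There is one attempt and no reset: what is moved stays moved. The work goes in short steps, Python scripts to look and compute and a tool call to move; the robot and the scene stay as the last step left them, time stands still between calls to the robot, and variables do not carry over. Pictures are saved under pics/ and viewed, at most 10 in all, crops included, and the job is handed in when it is done.

Besides the shell and the picture viewer there is one more tool, called after "Call:" as name(argument=value, ...) on one line, values as JSON. carry_out: Moves the arm, as the interface text tells. Its arguments: {"type":"object","properties":{"moves":{"type":"array"},"force":{"type":"number"}},"required":["moves"]}

```bash
mkdir -p pics; ls
python3 - <<'E'
from station import get_obs,cams
import cv2
print(get_obs())
for n in("scene","side","wrist"):
    im=cams.camera(n); cv2.imwrite(f"pics/{n}0.png",im[:,:,::-1]); print(n,cams.camera_params(n))
E
```

```text
pics
{'t': 0.0, 'joint_pos': array([-1.20899811e+00,  3.20323157e-01,  1.56569562e+00, -1.88628336e-05,
        1.25738177e+00, -1.99653734e-02]), 'qd': array([ 0.0003508 , -0.00022349, -0.00105645,  0.00038986, -0.00054855,
        0.0013555 ]), 'joint_torque': array([-3.34399056e-04, -4.12458515e+01, -2.31975031e+01,  7.28077255e-02,
        4.56400705e-02, -1.36352282e-04]), 'eef_pos': array([ 0.21417929, -0.53344482,  0.40389557]), 'tcp_rot': array([ 9.81836364e-01,  1.89727532e-01, -1.62586537e-04, -8.89248078e-04]), 'contact_force': array([ 0.51189887, -0.05324742, -0.34489118]), 'torque': array([-0.01195681, -0.02815338, -0.0625901 ]), 'gripper_force': 0.0, 'grip_width': 0.09103907586582492}
scene {'K': array([[533.68897896,   0.        , 325.28471121],
       [  0.        , 533.68897896, 233.52524305],
       [  0.        ,   0.        ,   1.        ]]), 'dist_coeffs': array([-0.06575507,  0.        ,  0.        ,  0.        ,  0.        ]), 'R': array([[ 0.24236121,  0.97012648,  0.01075405],
       [ 0.62002797, -0.14635351, -0.77080865],
       [-0.74620799,  0.19348192, -
[... 428 characters left out ...]
   [ 0.37973637, -0.64188978, -0.6661665 ]]), 't': array([0.40200769, 0.27380294, 0.89044024])}
wrist {'K': array([[350.38511498,   0.        , 319.90814087],
       [  0.        , 350.38511498, 237.3500204 ],
       [  0.        ,   0.        ,   1.        ]]), 'dist_coeffs': array([0.00436224, 0.        , 0.        , 0.        , 0.        ]), 'hand_eye': array([[ 8.38245191e-04, -9.70033489e-01, -2.42969807e-01,
         6.81707105e-02],
       [ 9.99999632e-01,  7.68666575e-04,  3.81169017e-04,
        -4.35411644e-04],
       [-1.82983942e-04, -2.42970037e-01,  9.70033777e-01,
         2.02498243e-02],
       [ 0.00000000e+00,  0.00000000e+00,  0.00000000e+00,
         1.00000000e+00]])}
```

View pics/scene0.png

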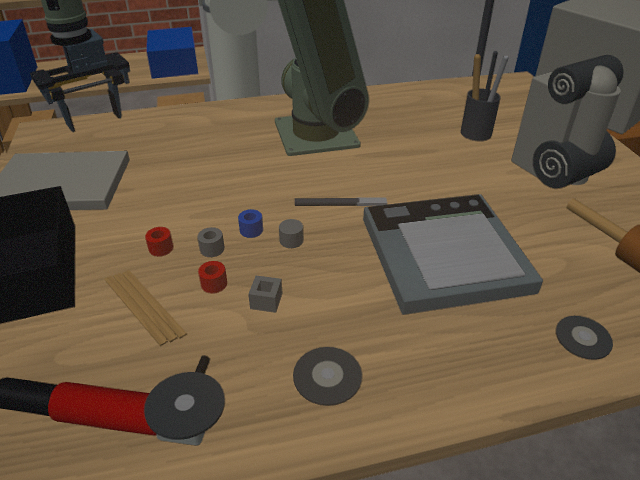

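View pics/side0.png

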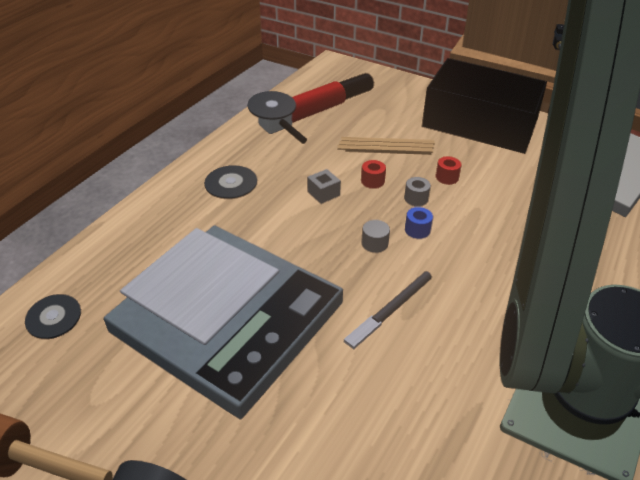

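The scene view shows the grey ring at (210,242), with red and blue look-alikes around it. The plug is at (291,233), the square block at (265,294), and the plate corners are near (400,222), (487,213), (523,274) and (432,288). In the side view the ring is at (418,190), the oblong key at (305,301), and the plate corners at (203,229), (278,270), (203,339) and (122,292).

```bash
cat > h.py <<'E'
import numpy as np, cv2
from scipy.spatial.transform import Rotation as Ro
from station import get_obs,cams
def ray(name,px,obs=None):
    p=cams.camera_params(name)
    u=cv2.undistortPoints(np.array([[px]],float),p["K"],p["dist_coeffs"])[0,0]
    d=np.array([u[0],u[1],1])
    if name=="wrist":
        H=p["hand_eye"];R=Ro.from_quat(obs["tcp_rot"]).as_matrix()
        return R@H[:3,3]+obs["eef_pos"], R@H[:3,:3]@d
    return -p["R"].T@p["t"], p["R"].T@d
def onz(name,px,z,obs=None):
    o,d=ray(name,px,obs); return o+d*(z-o[2])/d[2]
def to_tool(obs,target):   # world vector from TCP to target, in tool axes
    return Ro.from_quat(obs["tcp_rot"]).as_matrix().T@(np.array(target)-obs["eef_pos"])
E
python3 - <<'E'
from h import *
np.set_printoptions(precision=4,suppress=True)
for n,r,pl,k in(("scene",(210,236),[(400,222),(487,213),(523,274),(432,288)],(397,212)),("side",(418,184),[(203,339),(278,270),(203,229),(122,292)],(305,301))):
    print(n,"ring",onz(n,r,.04)); P=np.array([onz(n,q,.07) for q in pl]); print(P,P.mean(0),"key",onz(n,k,.049))
E
```

```text
scene ring [ 0.4406 -0.3296  0.04  ]
[[0.5217 0.0521 0.07  ]
 [0.5349 0.2423 0.07  ]
 [0.72   0.2209 0.07  ]
 [0.7135 0.0421 0.07  ]] [0.6225 0.1393 0.07  ] key [0.4627 0.0691 0.049 ]
side ring [ 0.433  -0.3266  0.04  ]
[[0.5371 0.2319 0.07  ]
 [0.5222 0.0519 0.07  ]
 [0.6952 0.0377 0.07  ]
 [0.7109 0.2286 0.07  ]] [0.6163 0.1375 0.07  ] key [0.4572 0.0708 0.049 ]
```

Run:
```python
from h import *
np.set_printoptions(precision=4,suppress=True)
c=np.array([.437,-.328])
for s,(a,b) in dict(blue=((250.5,216),(419,215)),redL=((159,235),(449,162)),redF=((212.5,270),(373.5,167)),plug=((291,227),(376,229)),sq=((266,286),(323,180))).items():
    p=(onz("scene",a,.04)+onz("side",b,.04))[:2]/2; d=p-c
    print(s,p,np.linalg.norm(d),np.degrees(np.arctan2(d[1],d[0])))
o=get_obs(); t=to_tool(o,[.437,-.328,.0]); print(t, Ro.from_quat(o["tcp_rot"]).as_matrix())
```

```text
blue [ 0.3918 -0.2381] 0.10062334185083274 116.68921679075349
redL [ 0.4103 -0.4337] 0.10902500698151893 -104.19305718005896
redF [ 0.5412 -0.3319] 0.10422274123283375 -2.1382189735358486
plug [ 0.4466 -0.1592] 0.1690596153099107 86.72994833362398
sq [ 0.608  -0.2376] 0.19341268089478297 27.87872728096853
[ 0.2833 -0.1072  0.4043] [[ 0.928   0.3725 -0.0005]
 [ 0.3725 -0.928   0.0012]
 [ 0.     -0.0013 -1.    ]]
```

Call:
carry_out(moves=[[[0.88,-0.33,0.26],[0,0,0],1],[[0.88,-0.33,0.26],[0,0,0],1],[[0.88,-0.33,0.26],[0,0,0],1],[[0.88,-0.33,0.26],[0,0,0],1],[[0.88,-0.33,0.26],[0,0,0],1],[[0.88,-0.33,0.26],[0,0,0],1],[[0.88,-0.33,0.26],[0,0,0],1],[[0.88,-0.33,0.26],[0,0,0],1],[[0,0,0],[0,0,-1],1],[[0,0,0],[0,0,-1],1],[[0,0,0],[0,0,-1],1],[[0,0,0],[0,0,-1],1]])

```text
t: 1.15
eef_pos: [0.4365, -0.3302, 0.3211]
tcp_rot: [0.933, 0.36, -0.0, -0.0]
contact_force: [-0.2, 0.0, -0.5]
grip_width: 0.0911
gripper_force: 0.0
```

Call:
carry_out(moves=[[[0,0,0],[0,0,-1],1],[[0,0,0],[0,0,-1],1],[[0,0,0],[0,0,-1],1],[[0,0,0],[0,0,0],1],[[0,0,0],[0,0,0],1],[[0,0,0],[0,0,0],1]])

```text
t: 1.65
eef_pos: [0.4362, -0.3307, 0.3214]
tcp_rot: [0.88, 0.475, -0.0, -0.0]
contact_force: [-0.6, 0.1, -0.7]
grip_width: 0.0913
gripper_force: 0.0
```

Run:
```python
from h import *
o=get_obs(); im=cams.camera("wrist"); cv2.imwrite("pics/w1.png",im[:,:,::-1]); print(o["eef_pos"],o["t"])
hsv=cv2.cvtColor(im,cv2.COLOR_RGB2HSV)
m=((hsv[:,:,1]<40)&(hsv[:,:,2]>60)).astype(np.uint8)
n,l,s,c=cv2.connectedComponentsWithStats(m)
for i in range(1,n):
    if s[i,4]>800: print(s[i],c[i],onz("wrist",c[i],.04,o))
```

```text
[ 0.43617933 -0.3306589   0.32144624] 1.65
[   0    0   61  101 2360] [26.61864407 48.84788136] [ 0.34372099 -0.11001934  0.04      ]
[ 154    0   88   79 5486] [198.30714546  35.80514036] [ 0.44556837 -0.16680272  0.04      ]
[ 412    0   94   54 3690] [458.74878049  20.88753388] [ 0.59584679 -0.25445403  0.04      ]
[ 284  207   66   64 2517] [316.37504966 238.38299563] [ 0.43483479 -0.32722549  0.04      ]
[  113   253   415   108 13941] [315.01879349 312.67312244] [ 0.39971967 -0.37863327  0.04      ]
[ 544  302   96   54 4912] [593.05985342 328.9963355 ] [ 0.58260136 -0.51544773  0.04      ]
[ 535  419  105   25 1487] [592.51714862 428.30060525] [ 0.54426355 -0.60625659  0.04      ]
[525 446  78  28 827] [555.57799274 456.05804111] [ 0.50454068 -0.6162449   0.04      ]
```

View pics/w1.png

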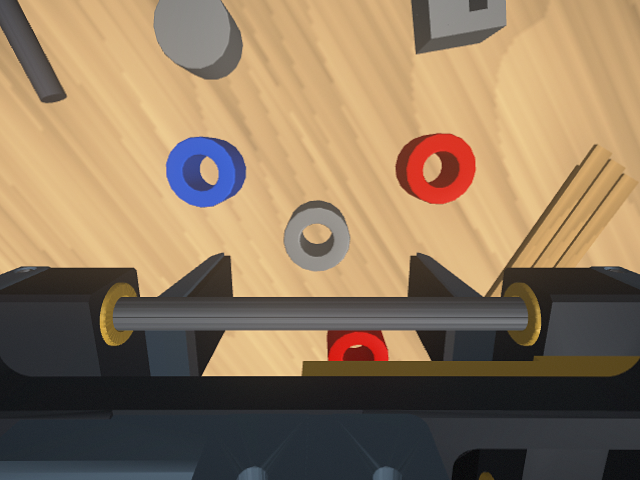

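The grey ring's top is centred at (317,239), world about (0.435, -0.327), midway between the fingers. All neighbours are clear of them.

Call:
carry_out(moves=[[[0.06,-0.07,0.5],[0,0,0],1],[[0,0,0.6],[0,0,0],1],[[0,0,0.6],[0,0,0],1],[[0,0,0.6],[0,0,0],1],[[0,0,0.5],[0,0,0],1],[[0,0,0.33],[0,0,0],1],[[0,0,0],[0,0,0],1],[[0,0,0],[0,0,0],1]])

```text
t: 2.37
eef_pos: [0.4352, -0.3272, 0.196]
tcp_rot: [0.88, 0.476, -0.0, -0.001]
contact_force: [-0.4, 0.0, -0.8]
grip_width: 0.0914
gripper_force: 0.0
```

Call:
carry_out(moves=[[[0,0,0],[0,0,0],0],[[0,0,0],[0,0,0],0],[[0,0,0],[0,0,0],0],[[0,0,0],[0,0,0],0],[[0,0,0],[0,0,0],0],[[0,0,0],[0,0,0],0],[[0,0,0],[0,0,0],0],[[0,0,0],[0,0,0],0]], force=25)

```text
t: 3.03
eef_pos: [0.4352, -0.3272, 0.1967]
tcp_rot: [0.879, 0.476, 0.0, 0.0]
contact_force: [-0.5, -0.5, 3.2]
grip_width: 0.0511
gripper_force: 25.0
```

Call:
carry_out(moves=[[[0,0,-0.3],[0,0,0],0],[[0,0,-0.6],[0,0,0],0],[[0,0,-0.7],[0,0,0],0],[[0,0,-0.7],[0,0,0],0],[[0,0,-0.6],[0,0,0],0],[[0,0,-0.2],[0,0,0],0],[[0,0,0],[0,0,0],0]])

```text
t: 3.62
eef_pos: [0.4355, -0.3274, 0.322]
tcp_rot: [0.879, 0.476, 0.001, 0.002]
contact_force: [0.7, -0.6, -3.0]
grip_width: 0.0516
gripper_force: 25.0
```

Call:
carry_out(moves=[[[0.4,-0.08,0],[0,0,0],0],[[0.75,-0.15,0],[0,0,0],0],[[0.75,-0.15,0],[0,0,0],0],[[0.75,-0.15,0],[0,0,0],0],[[0.75,-0.15,0],[0,0,0],0],[[0.75,-0.15,0],[0,0,0],0],[[0.75,-0.15,0],[0,0,0],0],[[0.75,-0.15,0],[0,0,0],0],[[0.75,-0.15,0],[0,0,0],0],[[0.75,-0.15,0],[0,0,0],0],[[0.75,-0.15,0],[0,0,0],0],[[0.75,-0.15,0],[0,0,0],0]])

```text
t: 4.62
eef_pos: [0.5661, 0.002, 0.3177]
tcp_rot: [0.879, 0.476, -0.002, -0.001]
contact_force: [0.7, 0.1, -1.2]
grip_width: 0.0512
gripper_force: 25.0
```

Call:
carry_out(moves=[[[0.75,-0.16,0],[0,0,0],0],[[0.75,-0.16,0],[0,0,0],0],[[0.75,-0.16,0],[0,0,0],0],[[0.75,-0.16,0],[0,0,0],0],[[0.4,-0.08,0],[0,0,0],0],[[0.2,-0.04,0],[0,0,0],0],[[0,0,0],[0,0,0],0],[[0,0,0],[0,0,0],0],[[0,0,0],[0,0,0],0]])

```text
t: 5.37
eef_pos: [0.6191, 0.1362, 0.3197]
tcp_rot: [0.88, 0.476, -0.001, 0.0]
contact_force: [-0.5, -0.4, -2.1]
grip_width: 0.0516
gripper_force: 25.0
```

Run:
```python
from h import *
o=get_obs(); im=cams.camera("wrist"); cv2.imwrite("pics/w2.png",im[:,:,::-1]); cv2.imwrite("pics/s2.png",cams.camera("side")[:,:,::-1]); print(o["eef_pos"],o["t"],o["grip_width"],o["gripper_force"])
```

```text
[0.61907454 0.13624838 0.31974816] 5.3667 0.05156312038838232 24.999594292603433
```

View pics/w2.png

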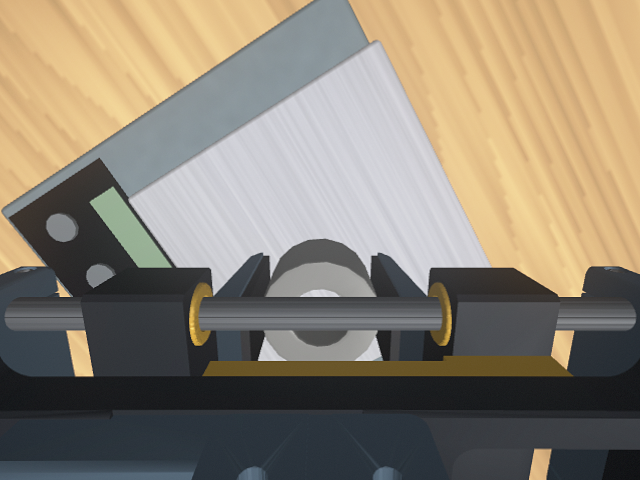

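View pics/s2.png

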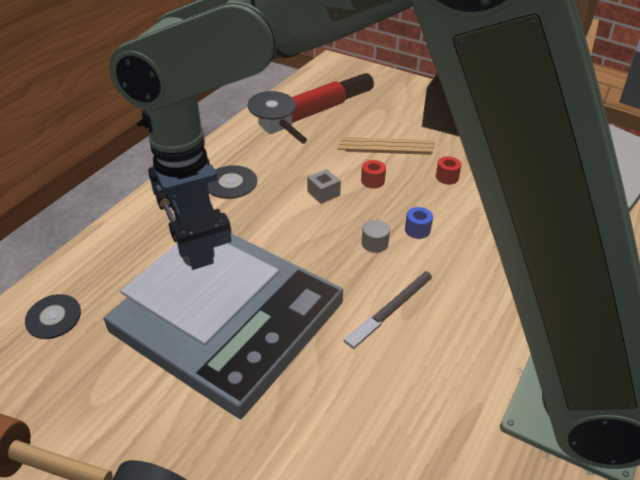

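The ring is held upright over the middle of the plate (wrist view around (322,310), plate to its upper left and right). I'll lower it, slowing down near contact.

Call:
carry_out(moves=[[[0,0,0.2],[0,0,0],0],[[0,0,0.3],[0,0,0],0],[[0,0,0.3],[0,0,0],0],[[0,0,0.2],[0,0,0],0],[[0,0,0.1],[0,0,0],0],[[0,0,0.08],[0,0,0],0],[[0,0,0.05],[0,0,0],0],[[0,0,0],[0,0,0],0],[[0,0,0],[0,0,0],0],[[0,0,0],[0,0,0],0]])

```text
t: 6.3
eef_pos: [0.6197, 0.1377, 0.2717]
tcp_rot: [0.879, 0.476, 0.001, 0.0]
contact_force: [0.7, 0.2, -2.9]
grip_width: 0.0514
gripper_force: 25.0
```

Call:
carry_out(moves=[[[0,0,0.02],[0,0,0],0],[[0,0,0.02],[0,0,0],0],[[0,0,0.02],[0,0,0],0],[[0,0,0],[0,0,0],0],[[0,0,0],[0,0,0],0]])

```text
t: 6.72
eef_pos: [0.6195, 0.1377, 0.2687]
tcp_rot: [0.879, 0.476, -0.0, 0.0]
contact_force: [-0.2, -0.7, -1.1]
grip_width: 0.0515
gripper_force: 25.0
```

Call:
carry_out(moves=[[[0,0,0.02],[0,0,0],0],[[0,0,0.02],[0,0,0],0],[[0,0,0],[0,0,0],0],[[0,0,0],[0,0,0],0],[[0,0,0],[0,0,0],0]])

```text
t: 7.13
eef_pos: [0.6196, 0.1376, 0.2671]
tcp_rot: [0.879, 0.476, -0.0, 0.0]
contact_force: [-0.8, -0.1, -3.4]
grip_width: 0.0516
gripper_force: 25.0
```

Call:
carry_out(moves=[[[0,0,0.02],[0,0,0],0],[[0,0,0],[0,0,0],0],[[0,0,0],[0,0,0],0],[[0,0,0],[0,0,0],0]])

```text
t: 7.47
eef_pos: [0.6196, 0.1377, 0.2667]
tcp_rot: [0.879, 0.476, 0.0, 0.0]
contact_force: [-1.1, -0.2, 1.1]
grip_width: 0.0517
gripper_force: 25.0
```

Call:
carry_out(moves=[[[0,0,0.01],[0,0,0],0],[[0,0,0],[0,0,0],0.62],[[0,0,0],[0,0,0],0.7],[[0,0,0],[0,0,0],0.8],[[0,0,0],[0,0,0],0.9],[[0,0,0],[0,0,0],1],[[0,0,0],[0,0,0],1],[[0,0,0],[0,0,0],1],[[0,0,0],[0,0,0],1],[[0,0,0],[0,0,0],1]])

```text
t: 8.3
eef_pos: [0.6196, 0.1376, 0.2659]
tcp_rot: [0.879, 0.476, 0.0, 0.0]
contact_force: [-0.4, 0.2, 0.2]
grip_width: 0.0914
gripper_force: 0.0
```

Call:
carry_out(moves=[[[0,0,-0.2],[0,0,0],1],[[0,0,-0.5],[0,0,0],1],[[0,0,-0.7],[0,0,0],1],[[0,0,-0.7],[0,0,0],1],[[0,0,-0.7],[0,0,0],1],[[0,0,-0.4],[0,0,0],1],[[0,0,0],[0,0,0],0],[[0,0,0],[0,0,0],0]])

```text
t: 8.97
eef_pos: [0.6194, 0.1376, 0.3951]
tcp_rot: [0.879, 0.476, 0.001, 0.0]
contact_force: [-0.9, -0.0, 0.1]
grip_width: 0.0806
gripper_force: 0.0
```

Call:
carry_out(moves=[[[-0.6,-0.42,0],[0,0,0],0],[[-0.6,-0.42,0],[0,0,0],0],[[-0.6,-0.42,0],[0,0,0],0],[[-0.6,-0.42,0],[0,0,0],0],[[-0.6,-0.42,0],[0,0,0],0],[[-0.6,-0.42,0],[0,0,0],0],[[0,0,0],[0,0,1],0],[[0,0,0],[0,0,1],0],[[0,0,0],[0,0,1],0],[[0,0,0],[0,0,1],0],[[0,0,0],[0,0,1],0],[[0,0,0],[0,0,1],0]])

```text
t: 9.97
eef_pos: [0.4559, 0.072, 0.3922]
tcp_rot: [0.973, 0.23, -0.002, -0.0]
contact_force: [0.1, -0.3, -0.1]
grip_width: 0.0014
gripper_force: 0.0
```

Call:
carry_out(moves=[[[0,0,0.5],[0,0,1],0],[[0,0,0.5],[0,0,1],0],[[0,0,0.5],[0,0,1],0],[[0,0,0.5],[0,0,1],0],[[0,0,0],[0,0,1],0],[[0,0,0],[0,0,1],0],[[0,0,0],[0,0,0],0],[[0,0,0],[0,0,0],0],[[0,0,0],[0,0,0],0]])

```text
t: 10.72
eef_pos: [0.4562, 0.0721, 0.3134]
tcp_rot: [1.0, -0.026, -0.001, 0.0]
contact_force: [0.7, -0.3, 0.6]
grip_width: 0.0004
gripper_force: 0.0
```

Run:
```python
from h import *
o=get_obs(); im=cams.camera("wrist"); cv2.imwrite("pics/w3.png",im[:,:,::-1]); print(o["eef_pos"],o["tcp_rot"],o["t"],o["grip_width"])
p=cams.camera_params("wrist");H=p["hand_eye"];R=Ro.from_quat(o["tcp_rot"]).as_matrix()
X=H[:3,:3].T@(R.T@(np.array([.457,.072,.049])-o["eef_pos"])-H[:3,3]); print(cv2.projectPoints(X[None],np.zeros(3),np.zeros(3),p["K"],p["dist_coeffs"])[0])
cv2.imwrite("pics/s3.png",cams.camera("side")[150:430,90:410,::-1])
```

```text
[0.45618209 0.07210776 0.31338614] [ 9.99652879e-01 -2.63385969e-02 -6.15683216e-04  1.45081236e-04] 10.7167 0.0004459504554316053
[[[320.31577249 245.01644114]]]
```

View pics/w3.png

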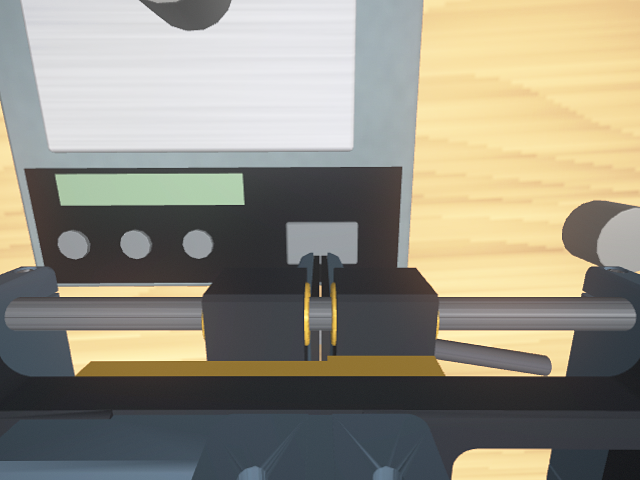

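View pics/s3.png

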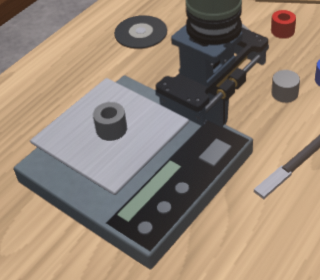

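The ring stands upright on the plate (crop (110,120)). The oblong key is centred at (322,243) in the wrist view against a predicted (320,245), so the fingertips are over it. Now to descend.

Call:
carry_out(moves=[[[0,0,0.3],[0,0,0],0],[[0,0,0.4],[0,0,0],0],[[0,0,0.4],[0,0,0],0],[[0,0,0.3],[0,0,0],0],[[0,0,0.2],[0,0,0],0],[[0,0,0.1],[0,0,0],0],[[0,0,0],[0,0,0],0],[[0,0,0],[0,0,0],0],[[0,0,0],[0,0,0],0]])

```text
t: 11.57
eef_pos: [0.4568, 0.0722, 0.2466]
tcp_rot: [1.0, -0.027, 0.001, -0.0]
contact_force: [-0.5, 0.3, 0.9]
grip_width: 0.0006
gripper_force: 0.0
```

Call:
carry_out(moves=[[[0,0,0.02],[0,0,0],0],[[0,0,0.02],[0,0,0],0],[[0,0,0.02],[0,0,0],0],[[0,0,0.02],[0,0,0],0],[[0,0,0],[0,0,0],0],[[0,0,0],[0,0,0],0]])

```text
t: 12.07
eef_pos: [0.4564, 0.0721, 0.2427]
tcp_rot: [1.0, -0.027, -0.0, 0.0]
contact_force: [-0.4, -0.1, -0.3]
grip_width: 0.0008
gripper_force: 0.0
```

Call:
carry_out(moves=[[[0,0,0.02],[0,0,0],0],[[0,0,0.02],[0,0,0],0],[[0,0,0],[0,0,0],0],[[0,0,0],[0,0,0],0]])

```text
t: 12.4
eef_pos: [0.4564, 0.0721, 0.2411]
tcp_rot: [1.0, -0.027, -0.0, 0.0]
contact_force: [-0.2, 0.5, 0.2]
grip_width: 0.0007
gripper_force: 0.0
```

Call:
carry_out(moves=[[[0,0,0.02],[0,0,0],0],[[0,0,0],[0,0,0],0],[[0,0,0],[0,0,0],0]])

```text
t: 12.65
eef_pos: [0.4564, 0.0721, 0.2403]
tcp_rot: [1.0, -0.027, -0.0, 0.0]
contact_force: [-0.0, -0.7, -0.1]
grip_width: 0.0004
gripper_force: 0.0
```

Call:
carry_out(moves=[[[0,0,0.02],[0,0,0],0],[[0,0,0],[0,0,0],0],[[0,0,0],[0,0,0],0]])

```text
t: 12.9
eef_pos: [0.4565, 0.0721, 0.2398]
tcp_rot: [1.0, -0.027, 0.0, 0.0]
contact_force: [-1.3, -0.0, 2.0]
grip_width: 0.0002
gripper_force: 1.5
```

Call:
carry_out(moves=[[[0,0,0.01],[0,0,0],0],[[0,0,0],[0,0,0],0],[[0,0,0],[0,0,0],0]])

```text
t: 13.15
eef_pos: [0.4565, 0.0721, 0.2393]
tcp_rot: [1.0, -0.027, 0.0, 0.0]
contact_force: [-1.5, -0.1, 4.8]
grip_width: 0.0007
gripper_force: 2.3
```

Contact made; the key is giving way.

Call:
carry_out(moves=[[[0,0,0.02],[0,0,0],0],[[0,0,0],[0,0,0],0],[[0,0,0],[0,0,0],0]])

```text
t: 13.4
eef_pos: [0.4565, 0.0721, 0.2387]
tcp_rot: [1.0, -0.027, 0.0, 0.0]
contact_force: [-1.1, -0.1, 6.4]
grip_width: 0.0003
gripper_force: 3.6
```

Call:
carry_out(moves=[[[0,0,0.01],[0,0,0],0],[[0,0,0],[0,0,0],0],[[0,0,0],[0,0,0],0]])

```text
t: 13.65
eef_pos: [0.4564, 0.0721, 0.2385]
tcp_rot: [1.0, -0.027, 0.0, 0.0]
contact_force: [-1.7, -0.4, 9.6]
grip_width: 0.0006
gripper_force: 4.5
```

Call:
carry_out(moves=[[[0,0,0.01],[0,0,0],0],[[0,0,0],[0,0,0],0],[[0,0,0],[0,0,0],0],[[0,0,0],[0,0,0],0],[[0,0,0],[0,0,0],0],[[0,0,0],[0,0,0],0],[[0,0,0],[0,0,0],0],[[0,0,0],[0,0,0],0]])

```text
t: 14.32
eef_pos: [0.4564, 0.0721, 0.2385]
tcp_rot: [1.0, -0.027, 0.0, -0.0]
contact_force: [-3.6, -0.1, 12.6]
grip_width: 0.0005
gripper_force: 6.2
```

About 12 N was held for over half a second. Releasing and rising clear.

Call:
carry_out(moves=[[[0,0,-0.05],[0,0,0],0],[[0,0,-0.2],[0,0,0],0],[[0,0,-0.5],[0,0,0],0],[[0,0,-0.6],[0,0,0],0],[[0,0,-0.6],[0,0,0],0],[[0,0,-0.5],[0,0,0],0],[[0,0,-0.2],[0,0,0],0],[[0,0,0],[0,0,0],0],[[0,0,0],[0,0,0],0],[[0,0,0],[0,0,0],0]])

```text
t: 15.15
eef_pos: [0.4559, 0.0721, 0.3422]
tcp_rot: [1.0, -0.027, -0.001, 0.0]
contact_force: [-0.9, 0.0, 0.5]
grip_width: 0.0003
gripper_force: 0.0
```

Run:
```python
from h import *
cv2.imwrite("pics/s4.png",cams.camera("side")[150:430,90:410,::-1])
```

```text
(no output)
```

View pics/s4.png

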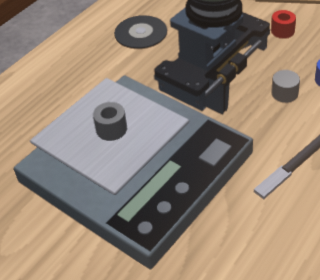

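The ring still stands at (110,120) on the plate, and the gripper is clear of the keys.

```bash
python3 -c "
from station import ctrl
print(ctrl.close_job())"
```

```text
the job is handed in; nothing more can be done
None
```

The ring is standing released on the weighing plate, the oblong key was pressed to about 12 N for over half a second and released, and the job is handed in; the hand-in call gave no verdict.

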